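Refill the tilted spice-tin rail with the push stick

TASK

Lay the loose spice tin on the open tray at the top of the tilted rail, right way up and with its spout pointing down the rail like the tin already stored inside, and let go of it. Then take the wooden pusher and, with its nose, push the tin along the rail into the covered tube until both tins are fully home: the stored tin against the closed lower end, the new one touching it. Finally put the pusher back on the counter, let go, and leave the mug, the jar and the shaker where they are.

Things in the scene. Friction and masses are not known exactly. Their poses are not given: they have to be found in the camera images.
- rail: Fixed tin dispenser: a channel sloping down 0.21 rad along its +x. Upper part an open tray 104 mm long, 72 wide, between fences 10 mm high that taper from 64 to 46 mm apart; then a clear-covered tube, 46 mm wide and 44 high inside (top of cover at 47), lower end closed. Origin on the counter below the tube's mouth, x level, z up. Tins slide only when pushed (1 to 4 N).
- rail_mouth (a point): Middle of the channel floor at the tube's mouth (end of the tray, start of the cover), 48 mm above the counter. x points down the slope along the floor, y across, z square to the floor. The tray runs from x = 0 to -104 mm; the inner face of the closed lower end is at x = +166 mm.
- stored_tin (a joint): How far (m) the stored tin has slid down from its uppermost place: its flat tail is at x = 13 mm + this in the rail_mouth frame; 0.091 = spout at the closed lower end, fully home (tail at 104 mm). Same shape as the loose tin, spout down the rail, 1 N of friction; it cannot leave the tube.
- stored_tin_tail (a point): Middle of the flat upper end (tail) of the stored tin, against which the new tin's spout must come.
- tin: Loose steel spice tin with paper label, lying on its broad side: 62 mm long over all (x), 40 wide (y), 38 high (z), about 120 g. Body x = -31 to +17 mm (middle at -7), narrower white spout (22 mm wide and high) x = +17 to +31 mm. Origin: centre of the underside of the 62 x 40 outline; +x to the spout, z up.
- tin_spout (a point): Middle of the end face of the loose tin's spout (31 mm along its x from its origin, 19 mm up).
- pusher: Loose wooden pusher, about 120 g: a bar 130 mm long, 24 wide, 20 high, with an upright flat handle near its tail, 36 mm long (x), 14 thick (y), from 20 to 63 mm above the underside, its middle 110 mm behind the nose. Origin: middle of the underside at the nose end; bar from x = 0 (nose face) to -130 mm (tail), z up.
- pusher_handle (a point): Middle of the pusher's handle, the place to grip it across its 14 mm thickness: 110 mm behind the nose, 45 mm above the underside.
- mug: White mug, 76 mm wide, 85 mm high, standing beyond the rail; origin under its middle. Bystander.
- jar: Jar, 56 mm wide, 75 mm high, standing beyond the rail; origin under its middle. Bystander.
- shaker: Small steel shaker, 42 mm wide, 66 mm high, standing left of the rail's upper end; origin under its middle. Bystander.
Things that resemble listed ones, but are neither listed nor needed, are in the scene too. Several things have the shape of the pusher; the one meant has the colours described above.

How it is judged:
By the outcome, as a careful person would: the job done as asked, in the order asked, and still so for the second after the job is handed in, with the robot touching nothing.
It also fails if it takes over 64 s, if anything falls off the work surface, if the arm or the gripper's body presses on something with over 40 N, if the wrist force passes 120 N, or if a joint passes its speed limit or range.

ROBOT

A 7-joint arm with a two-finger parallel gripper is mounted at the origin on the work surface. World frame = base frame: x ahead of the robot, y to its left, z up, the work surface at z = 0. Lengths are in m, angles in rad, forces in N, time in s.
With the tool pointing down it reaches from about 0.4 to 0.85 m from the base axis. Payload 10.4 kg.
Tool frame: the origin (TCP) lies midway between the tips of the shut fingers; the grasp point (between the pads) lies 19 mm behind it (manip.tcp_to_grasp is the distance from the TCP to the grasp point, in m); z points along the fingers, y is the line along which they close (so a half turn about z gives the same grasp; the last joint's range is limited). The gripper opens to 85 mm and grips with 20 to 120 N. Pads are 22 mm wide; open, the fingers measure 114 mm over their backs; the gripper's body (76 mm by 85 mm) begins 54 mm behind the grasp point. The pads swing forward as they close: fully open they stand 13 mm farther back than shut.
Start: joints at [-1.372, 0.332, -0.065, 1.46, 0.022, 1.35, -0.088], TCP at [0.137, 0.61, 0.231] pointing down, gripper open.
Joint ranges: [-2.6, 2.6], [-0.5, 2.12], [-1.47, 1.34], [0.16, 2.42], [-1.27, 4.41], [0.06, 2.06], [-2.6, 2.6]. Speed limits (rad/s): [2.22, 2.22, 2.79, 2.79, 3.14, 3.14, 3.14].

INTERFACE

Orientations are given as a unit quaternion [x, y, z, w].
In Python, from workcell import manip gives the robot as it stands.
- The arm moves only by the shell command python3 -m jog 'ROWS' [FORCE]. ROWS is a JSON object of lists of equal length, an entry for each row: "offset": the shift along the world's x, y, z in m, a list of three; "yaw": the turn about the world's z in degrees; "jaw": the closure, from 0 (fully open) to 1 (shut). A call has 1 to 20 rows; each row shifts and turns the commanded pose from where the row before left it; what a row does not reach is not made up. A row lasts 1/12 s, in which the tool goes at most 41.7 mm and 7.16 degrees, less where a joint would pass 70% of its speed; a pose out of reach is approached as far as the arm can. A call is refused whole if a number of a shift passes 0.0417 or a number of a turn 7.16, either way. A call with a gripper value outside its range is refused whole. The fingers move at their own pace and stop on an object; FORCE is the grip in N (left out, the last holds). Time passes only in rows, so rows that do not move let the fingers close. It gives the time, the measured TCP pose, the force, the opening and the grip force at its end, in the units of the state.
- manip.get_obs(): the state, without advancing time (a new reading comes with each control period).
- manip.camera(name): name is "scene" or "top" or "wrist"; returns a dict with "frame" (420x560x3 uint8, red, green, blue), "camera_matrix" (3x3 intrinsics, pixels), "eye" and "attitude" of the camera in the world; the wrist camera has in their place "hand_eye" (4x4, takes a point from camera to tool coordinates, whose origin is the TCP and whose axes are the flange's). Camera axes: x right, y up, looking along -z (the intrinsics and any distortion apply to the point x, -y, -z); pixel columns grow to the right and rows downward; lengths in m; the calibration is good to about 2 mm. A picture is of the moment at which its call begins: read the wrist's pose just before it. There is no depth.
- manip.hand_in(): hands the job in; it is judged then, once.
Trained networks look in a picture, given as the dict that the camera call returned (one of the last four; its "shot" number tells which), for a name from the list of things; names that differ only in an ending like _2 or _b are one class to them, and where a whole thing is asked for, a point or a joint stands for the part that bears it (a point fixed in the world has none). Each returns a list of dicts, best first, with "score" (0 to 1); they miss things now and then, are a little off and sometimes report something else, mostly with a low value. They report only what shows in the picture. A call takes as long as a camera call. They do not tell look-alikes from the thing itself.
- manip.masks_of(picture, name): "region" (420x560 bool, what is visible of it).
- manip.tip_of(picture, name): "at" ([x, y, z] in m, in world coordinates, good to about 4 mm: a listed point, or the origin of a listed thing).
The state is a dict: "clock": time; "joint_pos": joint angles; "joint_velocities": joint speeds; "tau": joint torques, N m; "position": TCP position; "ee_rot": TCP orientation; "ft_force": force on the tool from outside, world axes, zero at the start; "torque": the same for the moment, N m; "grip_width": opening from 0.0 (shut) to 1.0 (fully open); "grasp_force": force on a finger pad.
Only numpy, scipy, OpenCV 4.12 (cv2) and the standard library are available. Lean on these libraries where they do the work, as an engineer would, in place of code of your own. Each camera call takes 0.05 s, during which the arm holds its last target. There are 200 camera calls.

## Working session

There is one attempt and no reset: what is moved stays moved. The work goes in short steps, Python scripts to look and compute and a shell command to move; the robot and the scene stay as the last step left them, time stands still between calls to the robot, and variables do not carry over. Pictures are saved under pics/ and viewed, at most 13 in all, crops included, and the job is handed in when it is done.

```bash
mkdir -p pics; ls; cat > h.py <<'E'
import numpy as np, cv2
from workcell import manip
from scipy.spatial.transform import Rotation as R
def save(p,n,box=None,s=1):
    f=p["frame"][:,:,::-1]
    if box: f=f[box[1]:box[3],box[0]:box[2]]
    cv2.imwrite("pics/"+n,cv2.resize(f,None,fx=s,fy=s,interpolation=cv2.INTER_CUBIC))
E
python3 - <<'E'
from h import *
a=manip.camera("scene"); b=manip.camera("top")
im=np.vstack([a["frame"],b["frame"]])[:,:,::-1]
cv2.imwrite("pics/a.png",a["frame"][:,:,::-1]);cv2.imwrite("pics/b.png",b["frame"][:,:,::-1])
for p,n in((a,"scene"),(b,"top")):
    print(n,p["shot"],{k:(np.round(v,3).tolist()) for k,v in p.items() if k not in("frame","shot") and not isinstance(v,str)})
    for t in "rail rail_mouth stored_tin_tail tin tin_spout pusher pusher_handle mug jar shaker".split():
        print(t,[(round(d["score"],2),np.round(d["at"],3).tolist()) for d in manip.tip_of(p,t)])
o=manip.get_obs();print({k:np.round(v,3).tolist() for k,v in o.items()})
E
```

```text
pics
scene 1 {'camera_matrix': [[403.035, 0.0, 288.328], [0.0, 403.035, 207.762], [0.0, 0.0, 1.0]], 'eye': [1.273, 0.082, 0.639], 'attitude': [0.284, 0.341, 0.68, 0.583]}
rail [(0.68, [0.554, -0.016, -0.0])]
rail_mouth [(0.83, [0.549, -0.012, 0.048])]
stored_tin_tail [(0.46, [0.485, -0.015, 0.056])]
tin [(0.85, [0.451, 0.342, 0.006])]
tin_spout [(0.84, [0.482, 0.348, 0.021])]
pusher [(0.97, [0.411, -0.445, -0.0]), (0.93, [0.347, -0.322, 0.002]), (0.86, [0.457, -0.4, -0.002])]
pusher_handle [(0.95, [0.428, -0.247, 0.047]), (0.68, [0.299, -0.429, 0.044]), (0.56, [0.558, -0.438, 0.044]), (0.21, [0.742, 0.082, -0.002])]
mug [(0.77, [0.742, 0.08, -0.002])]
jar [(0.6, [0.76, -0.173, 0.002])]
shaker [(0.56, [0.615, 0.347, -0.002])]
top 2 {'camera_matrix': [[421.38, 0.0, 288.639], [0.0, 421.38, 214.475], [0.0, 0.0, 1.0]], 'eye': [0.36, -0.029, 1.17], 'attitude': [0.062, -0.07, -0.702, 0.706]}
rail [(0.72, [0.547, -0.014, 0.005]), (0.39, [0.614, 0.348, -0.003])]
rail_mouth [(0.97, [0.546, -0.015, 0.046])]
stored_tin_tail []
tin [(0.9, [0.45, 0.344, 0.004])]
tin_spout [(0.6, [0.479, 0.354, 0.02])]
pusher [(0.86, [0.457, -0.398, -0.002]), (0.66, [0.349, -0.321, -0.001]), (0.55, [0.407, -0.442, -0.002])]
pusher_handle [(0.9, [0.431, -0.243, 0.043]), (0.66, [0.556, -0.44, 0.045]), (0.62, [0.302, -0.43, 0.051])]
mug [(0.59, [0.742, 0.081, 0.002])]
jar [(0.78, [0.758, -0.173, 0.002])]
shaker [(0.78, [0.615, 0.35, 0.002])]
{'clock': 1.1, 'joint_pos': [-1.372, 0.332, -0.065, 1.46, 0.022, 1.35, -0.089], 'joint_velocities': [-0.002, 0.002, -0.0, 0.001, 0.0, -0.001, -0.0], 'tau': [0.0, -62.521, 0.049, -39.184, 0.016, 0.001, 0.0], 'position': [0.137, 0.61, 0.231], 'ee_rot': [0.111, 0.994, 0.0, -0.0], 'ft_force': [0.494, -0.252, -0.29], 'torque': [-0.006, 0.019, 0.003], 'grasp_force': 0.0, 'grip_width': 1.002}
```

View pics/a.png

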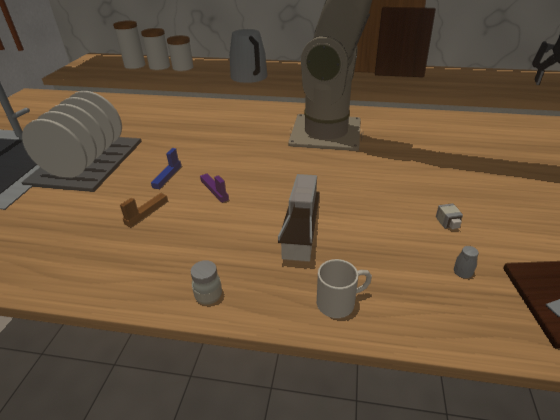

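View pics/b.png

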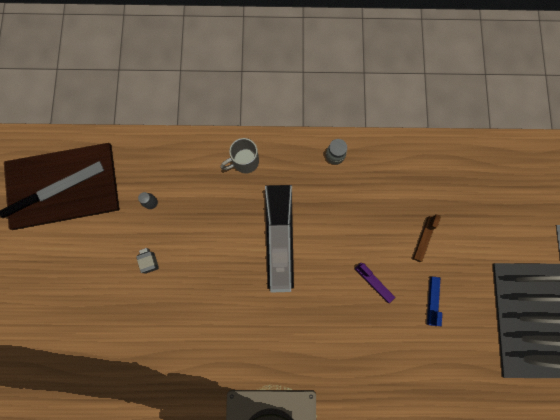

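Three pusher-shaped things appear in the scene: brown at (145,208), blue at (167,168) and purple at (214,187). Brown fits "wooden". The rail slopes toward the robot, with its tray at the far end. The tin is at (450,217) with its spout toward the camera. I'll enlarge to confirm.

```bash
cat >> h.py <<'E'
def ray(p,u,v,z):
    K=p["camera_matrix"]; d=np.array([(u-K[0,2])/K[0,0],-(v-K[1,2])/K[1,1],-1.])
    if "eye" in p: Rm=R.from_quat(p["attitude"]).as_matrix(); e=np.array(p["eye"])
    d=Rm@d; return e+d*(z-e[2])/d[2]
def proj(p,X):
    K=p["camera_matrix"]; c=R.from_quat(p["attitude"]).as_matrix().T@(np.asarray(X)-p["eye"])
    return K[0,2]+K[0,0]*c[0]/-c[2], K[1,2]+K[1,1]*c[1]/c[2]
E
python3 - <<'E'
from h import *
a=manip.camera("scene"); b=manip.camera("top")
def crop(p,x0,y0,x1,y1,s): return cv2.resize(p["frame"][y0:y1,x0:x1,::-1],(int((x1-x0)*s),int((y1-y0)*s)),interpolation=cv2.INTER_CUBIC)
c=[crop(b,250,180,310,300,5),crop(a,270,165,330,265,6)[:600],crop(a,115,145,235,235,1)]
def pad(i,w,h): return cv2.copyMakeBorder(i,0,h-i.shape[0],0,w-i.shape[1],cv2.BORDER_CONSTANT)
L=pad(c[0],300,600); M=pad(crop(a,270,165,330,265,4),240,600); 
M[400:595]=0; M[402:402+150,:200]=crop(a,115,160,195,220,2.5)
N=pad(crop(a,430,195,480,240,5),250,600); N[240:240+210,:240]=crop(b,130,240,160,275,6)[:210,:180].shape and pad(crop(b,130,240,160,275,6),240,210)
cv2.imwrite("pics/c.png",np.hstack([L,M,N]))
for u in range(2):
  for t in "tin tin_spout stored_tin_tail rail_mouth".split():
    for p in(a,b): print(t,[(round(d["score"],2),np.round(d["at"],4).tolist()) for d in manip.tip_of(p,t)])
  a=manip.camera("scene"); b=manip.camera("top")
E
```

```text
tin [(0.68, [0.4519, 0.3437, 0.0043])]
tin [(0.77, [0.4499, 0.3446, 0.0042])]
tin_spout [(0.57, [0.479, 0.35, 0.0217])]
tin_spout [(0.92, [0.4794, 0.3555, 0.0209])]
stored_tin_tail [(0.44, [0.4839, -0.0139, 0.056])]
stored_tin_tail []
rail_mouth [(0.64, [0.5485, -0.0124, 0.0502]), (0.42, [0.48, 0.3506, 0.02])]
rail_mouth [(0.59, [0.5494, -0.0132, 0.0471])]
tin [(0.9, [0.4515, 0.3409, 0.0049])]
tin [(0.85, [0.4518, 0.3453, 0.0049])]
tin_spout [(0.69, [0.4802, 0.3515, 0.0228])]
tin_spout [(0.86, [0.478, 0.3546, 0.0174])]
stored_tin_tail [(0.5, [0.4852, -0.0169, 0.0547])]
stored_tin_tail [(0.58, [0.4549, -0.3959, -0.0022])]
rail_mouth [(0.93, [0.5448, -0.0126, 0.047])]
rail_mouth [(0.96, [0.5482, -0.0134, 0.0454])]
```

View pics/c.png

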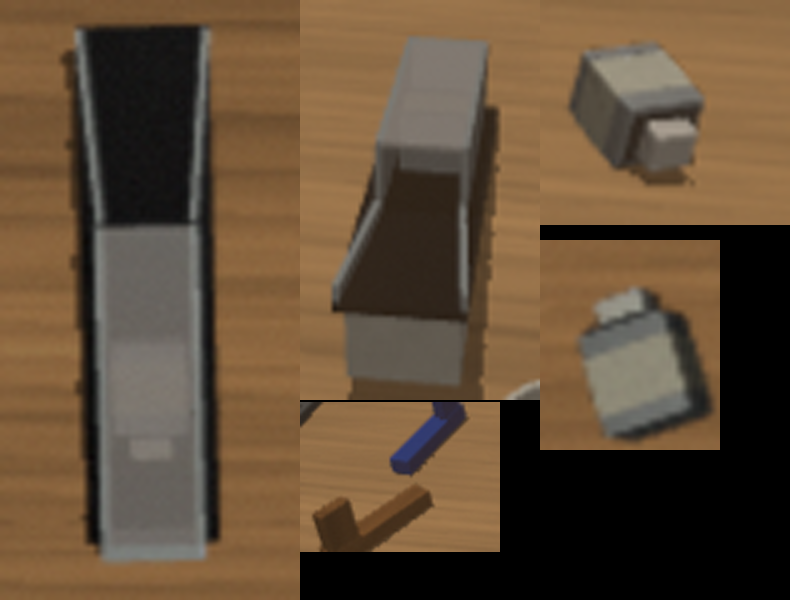

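```bash
python3 - <<'E'
from h import *
b=manip.camera("top")
A=ray(b,250+147.5/5,180+225/5,.093);B=ray(b,250+154/5,180+553/5,.060);C=ray(b,250+144/5,180+28/5,.078)
print(A,B,C)
for P,Q in((A,B),(C,A),(C,B)): print(np.degrees(np.arctan2(*(Q-P)[[1,0]])))
for n in("tin","stored_tin","pusher"):
  for p in (b,):
    for d in manip.masks_of(p,n)[:3]:
      r=cv2.minAreaRect(np.argwhere(d["region"])[:,::-1].astype(np.float32)); print(n,round(d["score"],2),r)
E
python3 -m jog '{"offset":[[0.04,-0.04,0],[0.04,-0.04,0],[0.04,-0.04,0],[0.04,-0.04,0],[0.04,-0.04,0],[0.04,-0.04,0],[0.04,-0.02,0],[0.03,0,0],[0,0,0],[0,0,0]],"yaw":[7,7,7,7,2,0,0,0,0,0],"jaw":[0,0,0,0,0,0,0,0,0,0]}' 40
```

```text
[ 0.53662536 -0.01738809  0.093     ] [ 0.36979029 -0.02197353  0.06      ] [ 0.64572759 -0.01437954  0.078     ]
-178.42562898588824
-178.4204400200982
-178.42357732917762
tin 0.78 ((146.06924438476562, 259.75384521484375), (23.768268585205078, 17.804275512695312), 74.74488067626953)
pusher 0.71 ((374.1811218261719, 282.3339538574219), (48.89788818359375, 10.381587028503418), 47.48955535888672)
pusher 0.65 ((434.0, 301.0), (48.0, 14.0), 90.0)
pusher 0.55 ((425.59796142578125, 236.84536743164062), (12.061695098876953, 48.96474075317383), 21.037511825561523)
clock: 3.23
position: [0.3807, 0.416, 0.2312]
ee_rot: [-0.143, 0.99, -0.0, 0.0]
ft_force: [-0.2, 0.5, 0.3]
grip_width: 1.002
grasp_force: 0.0
```

```bash
python3 -m jog '{"offset":[[0.02,-0.025,0],[0.02,-0.025,0],[0.02,-0.025,-0.02],[0,0,-0.02],[0,0,0],[0,0,0]],"yaw":[2,0,0,0,0,0],"jaw":[0,0,0,0,0,0]}' 40
cat >> h.py <<'E'
def wrist():
    o=manip.get_obs(); p=manip.camera("wrist")
    T=np.eye(4);T[:3,:3]=R.from_quat(o["ee_rot"]).as_matrix();T[:3,3]=o["position"]
    W=T@np.array(p["hand_eye"]); q=dict(p); q["eye"]=W[:3,3]; q["attitude"]=R.from_matrix(W[:3,:3]).as_quat()
    return p,q,o
def yaw(o):
    a=R.from_quat(o["ee_rot"]).as_matrix()[:,1]; return np.degrees(np.arctan2(a[1],a[0]))
E
python3 - <<'E'
from h import *
for i in range(2):
  p,q,o=wrist(); print(o["position"],yaw(o))
  for t in("tin","tin_spout"): print(t,[(round(d["score"],2),np.round(d["at"],4).tolist()) for d in manip.tip_of(p,t)])
f=p["frame"][:,:,::-1].copy()
T=np.array([.451,.3435,0]);Rz=R.from_euler("z",18,degrees=True)
for x,y in((-31,20),(-31,-20),(17,20),(17,-20)):
  u,v=proj(q,T+Rz.apply([x/1e3,y/1e3,.038])); cv2.circle(f,(int(u),int(v)),3,(0,0,255),1)
cv2.imwrite("pics/d.png",f)
E
```

```text
clock: 3.73
position: [0.4375, 0.3428, 0.191]
ee_rot: [-0.163, 0.987, -0.0, -0.001]
ft_force: [-0.2, 2.0, 0.8]
grip_width: 0.998
grasp_force: 0.0
[0.43748093 0.34275106 0.19097691] 108.79075141784412
tin [(0.63, [0.4552, 0.3476, -0.0008])]
tin_spout [(0.55, [0.48, 0.3521, 0.0211])]
[0.43839727 0.34376282 0.19273359] 108.84099233983162
tin [(0.77, [0.4535, 0.3435, -0.0004])]
tin_spout [(0.87, [0.4795, 0.3496, 0.0213])]
```

View pics/d.png

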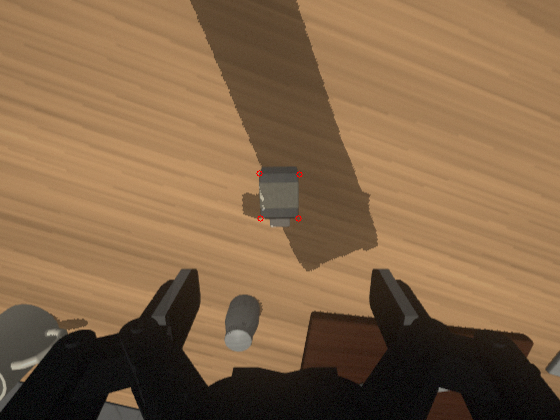

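```bash
python3 -m jog '{"offset":[[0.005,-0.003,-0.03],[0,0,-0.035],[0,0,-0.035],[0,0,-0.035],[0,0,-0.03],[0,0,-0.02],[0,0,0],[0,0,0],[0,0,0],[0,0,0],[0,0,0],[0,0,0],[0,0,0]],"yaw":[-1,0,0,0,0,0,0,0,0,0,0,0,0],"jaw":[0,0,0,0,0,0,0,0.8,0.8,0.8,0.8,0.8,0.8]}' 40
```

```text
clock: 5.12
position: [0.4451, 0.3399, 0.0084]
ee_rot: [-0.154, 0.988, 0.001, 0.001]
ft_force: [-1.1, -0.9, 6.9]
grip_width: 0.465
grasp_force: 39.6
```

```bash
python3 -m jog '{"offset":[[0,0,0.03],[0,0,0.04],[0,0,0.04],[0,0,0.04],[0,0,0.03],[0.005,-0.022,0],[0.01,-0.025,0],[0.01,-0.025,0],[0.01,-0.025,0],[0.01,-0.025,0],[0.01,-0.025,0],[0.01,-0.025,0],[0.01,-0.025,0],[0.01,-0.025,0],[0.01,-0.025,0],[0.01,-0.025,0],[0.01,-0.025,0],[0.01,-0.025,0]],"yaw":[0,0,0,-7,-7,-7,-7,-7,-7,-7,-7,-7,-7,-7,-7,-7,-7,-7],"jaw":[0.8,0.8,0.8,0.8,0.8,0.8,0.8,0.8,0.8,0.8,0.8,0.8,0.8,0.8,0.8,0.8,0.8,0.8]}' 40
python3 -m jog '{"offset":[[0.01,-0.025,0],[0,0,0],[0,0,0],[0,0,0],[0,0,0],[0,0,0],[0,0,0],[0,0,0],[0,0,0],[0,0,0],[0,0,0],[0,0,0],[0,0,0],[0,0,0],[0,0,0]],"yaw":[-7,-7,-7,-7,-7,-7,-7,-7,-7,-7,-7,-7,-7,0,0],"jaw":[0.8,0.8,0.8,0.8,0.8,0.8,0.8,0.8,0.8,0.8,0.8,0.8,0.8,0.8,0.8]}' 40
```

```text
clock: 6.62
position: [0.5695, 0.0158, 0.1875]
ee_rot: [0.692, 0.721, 0.001, 0.0]
ft_force: [1.0, 0.3, -1.0]
grip_width: 0.465
grasp_force: 40.5
clock: 7.87
position: [0.5792, -0.0079, 0.1869]
ee_rot: [1.0, 0.017, 0.0, -0.0]
ft_force: [0.3, -0.7, -0.5]
grip_width: 0.458
grasp_force: 40.5
```

```bash
python3 - <<'E'
from h import *
for i in range(2):
  p,q,o=wrist(); print(o["position"],yaw(o))
  for t in("tin","tin_spout","rail_mouth","rail"): print(t,[(round(d["score"],2),np.round(d["at"],4).tolist()) for d in manip.tip_of(p,t)])
  s=manip.camera("scene")
  for t in("tin","tin_spout"): print("scene",t,[(round(d["score"],2),np.round(d["at"],4).tolist()) for d in manip.tip_of(s,t)])
f=p["frame"][:,:,::-1].copy()
M=np.array([.547,-.0145,.048]);Rr=R.from_euler("zy",[181.6,np.degrees(.21)],degrees=True)
for x,y,z in((0,23,46),(0,-23,46),(-104,32,10),(-104,-32,10),(0,23,10),(0,-23,10),(166,23,46),(166,-23,46),(-104,0,0)):
  X=M+Rr.apply(np.array([x,y,z])/1e3)
  u,v=proj(q,X); cv2.circle(f,(int(u),int(v)),3,(0,0,255),1)
cv2.imwrite("pics/e.png",f)
E
```

```text
[ 0.57916381 -0.00785579  0.18692743] -88.07734520742348
tin [(0.86, [0.577, -0.0042, 0.179]), (0.6, [0.5454, -0.0151, -0.0013])]
tin_spout [(0.63, [0.5427, -0.0133, 0.1996])]
rail_mouth [(0.74, [0.545, -0.0164, 0.0475])]
rail [(0.7, [0.543, -0.0187, -0.0054])]
scene tin [(0.59, [0.5708, -0.008, 0.1833])]
scene tin_spout [(0.93, [0.5407, -0.0145, 0.1973]), (0.49, [0.5477, -0.0196, -0.0011])]
[ 0.57908702 -0.0081285   0.18639423] -88.2714397326968
tin [(0.89, [0.5743, -0.0051, 0.1783])]
tin_spout [(0.69, [0.5388, -0.0129, 0.1998])]
rail_mouth [(0.59, [0.5441, -0.0171, 0.0431])]
rail [(0.72, [0.7577, -0.1751, 0.0015]), (0.61, [0.5461, -0.0176, -0.0035])]
scene tin [(0.87, [0.5721, -0.0072, 0.1822]), (0.16, [0.5481, -0.0167, -0.0008])]
scene tin_spout [(0.61, [0.5396, -0.0131, 0.199])]
```

View pics/e.png

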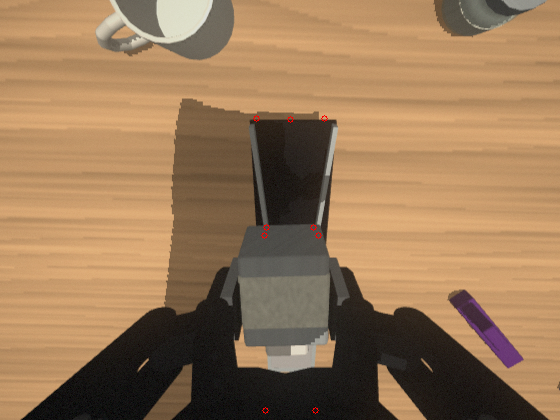

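```bash
python3 -m jog '{"offset":[[0.014,-0.007,-0.02],[0,0,-0.03],[0,0,-0.03],[0,0,-0.025],[0,0,-0.005],[0,0,-0.004],[0,0,-0.002],[0,0,-0.002],[0,0,-0.002],[0,0,-0.002],[0,0,0],[0,0,0]],"yaw":[0,0,0,0,0,0,0,0,0,0,0,0],"jaw":[0.8,0.8,0.8,0.8,0.8,0.8,0.8,0.8,0.8,0.8,0.8,0.8]}' 20
```

```text
clock: 9.67
position: [0.5942, -0.0152, 0.0681]
ee_rot: [1.0, 0.015, 0.001, -0.001]
ft_force: [-11.6, 0.7, 21.2]
grip_width: 0.464
grasp_force: 31.3
```

```bash
python3 - <<'E'
from h import *
s=manip.camera("scene")
for t in("tin","tin_spout"): print("scene",t,[(round(d["score"],2),np.round(d["at"],4).tolist()) for d in manip.tip_of(s,t)])
save(s,"f.png",(230,130,370,270),4)
E
```

```text
scene tin [(0.68, [0.587, -0.0119, 0.0628])]
scene tin_spout []
```

View pics/f.png

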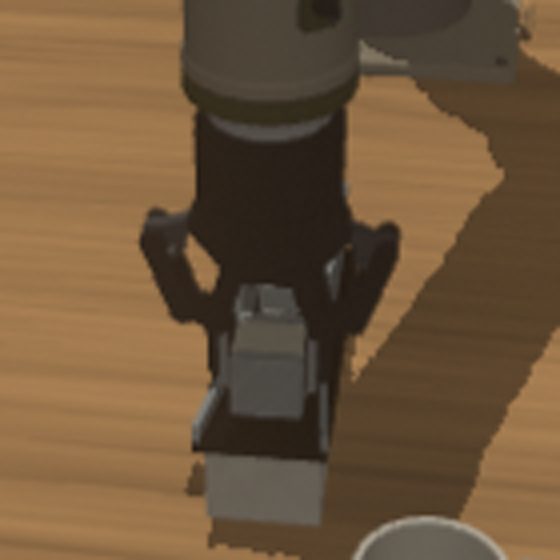

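The tin sits between the fences at about (268,370) in the crop, and its tail is pressing the tray floor. I'm releasing it now.

```bash
python3 -m jog '{"offset":[[0,0,0.001],[0,0,0.001],[0,0,0],[0,0,0],[0,0,0],[0,0,0],[0,0,0],[0,0,0.01],[0,0,0.03],[0,0,0.04],[0,0,0.04],[0,0,0.02]],"yaw":[0,0,0,0,0,0,0,0,0,0,0,0],"jaw":[0.8,0.4,0.35,0.3,0.25,0.25,0.25,0.25,0.2,0,0,0]}' 20
python3 - <<'E'
from h import *
p,q,o=wrist(); s=manip.camera("scene")
for n,c in(("w",p),("s",s)):
  for t in("tin","tin_spout","rail_mouth","stored_tin_tail"): print(n,t,[(round(d["score"],2),np.round(d["at"],4).tolist()) for d in manip.tip_of(c,t)])
f=p["frame"][:,:,::-1]
g=cv2.resize(s["frame"][150:270,250:350,::-1],(350,420),interpolation=cv2.INTER_CUBIC)
cv2.imwrite("pics/g.png",np.hstack([f[:,140:560],g]))
E
```

```text
clock: 10.82
position: [0.5944, -0.0159, 0.2118]
ee_rot: [1.0, 0.014, 0.003, -0.0]
ft_force: [0.7, 0.2, 0.3]
grip_width: 0.996
grasp_force: 0.0
w tin [(0.64, [0.5893, -0.014, 0.0548])]
w tin_spout [(0.59, [0.552, -0.0161, 0.069])]
w rail_mouth [(0.83, [0.5448, -0.0154, 0.0455])]
w stored_tin_tail []
s tin [(0.78, [0.5868, -0.0142, 0.06]), (0.23, [0.558, -0.4405, 0.043])]
s tin_spout [(0.91, [0.5491, -0.0175, 0.073])]
s rail_mouth [(0.6, [0.5473, -0.0106, 0.0486])]
s stored_tin_tail [(0.54, [0.4858, -0.0161, 0.0544])]
```

View pics/g.png

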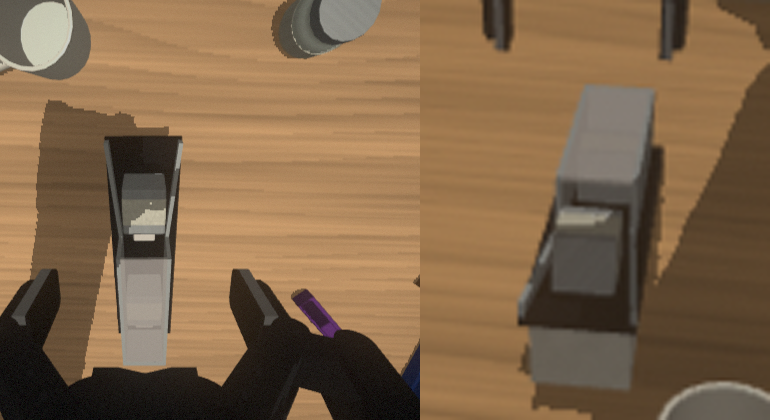

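The tin lies flat in the tray at (145,205), with its spout at (145,237) pointing into the tube. Of the three pushers (brown (145,208), blue (167,168), purple (214,187) in the scene picture), only the brown one is wood-coloured, as the enlarged crop showed. I'm going for brown.

```bash
python3 -m jog '{"offset":[[-0.003,-0.03,0],[-0.003,-0.035,0],[-0.003,-0.035,0],[-0.003,-0.035,0],[-0.003,-0.035,0],[-0.003,-0.035,0],[-0.003,-0.035,0],[-0.003,-0.035,0],[-0.003,-0.035,0],[-0.003,-0.035,0],[-0.003,-0.035,0],[-0.004,-0.035,0],[0,-0.008,0],[0,0,0],[0,0,0]],"yaw":[-6,-6,-6,-5.5,0,0,0,0,0,0,0,0,0,0,0],"jaw":[0,0,0,0,0,0,0,0,0,0,0,0,0,0,0]}' 20
python3 - <<'E'
from h import *
for i in range(2):
  p,q,o=wrist(); print(o["position"],yaw(o))
  for t in("pusher","pusher_handle"): print(t,[(round(d["score"],2),np.round(d["at"],4).tolist()) for d in manip.tip_of(p,t)])
f=p["frame"][:,:,::-1].copy()
H=np.array([.557,-.439,0]);Rz=R.from_euler("z",158.2,degrees=True)
for x,y,z in((-18,7,63),(18,7,63),(-18,-7,63),(18,-7,63),(110,12,20),(110,-12,20)):
  u,v=proj(q,H+Rz.apply(np.array([x,y,z])/1e3)); cv2.circle(f,(int(u),int(v)),3,(0,0,255),1)
cv2.imwrite("pics/i.png",f)
E
```

```text
clock: 12.57
position: [0.5559, -0.438, 0.2056]
ee_rot: [0.982, -0.19, -0.001, -0.0]
ft_force: [1.6, -0.3, 0.5]
grip_width: 1.004
grasp_force: 0.0
[ 0.55590892 -0.43802921  0.20560748] -111.86109114299639
pusher [(0.86, [0.4102, -0.4419, 0.002]), (0.78, [0.346, -0.3177, -0.0039]), (0.76, [0.4584, -0.3971, 0.0007])]
pusher_handle [(0.72, [0.5557, -0.4384, 0.0433]), (0.66, [0.3026, -0.4291, 0.0443]), (0.6, [0.4274, -0.2457, 0.0439])]
[ 0.55725159 -0.43613876  0.20622028] -111.67072454396711
pusher [(0.95, [0.4086, -0.443, 0.0039]), (0.94, [0.3474, -0.3215, -0.0023]), (0.87, [0.456, -0.393, 0.0009]), (0.24, [0.555, -0.437, 0.0447])]
pusher_handle [(0.9, [0.4276, -0.2444, 0.0438]), (0.7, [0.3029, -0.4279, 0.0453]), (0.68, [0.5562, -0.4356, 0.0441])]
```

View pics/i.png

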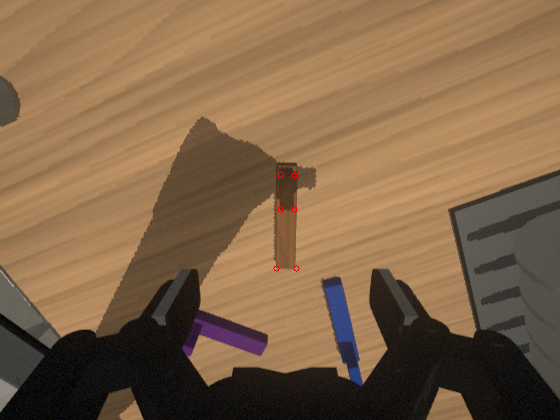

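The brown pusher's handle is at (287,190) and its nose at (286,268), matching the overlay. I'm descending to grip it.

```bash
python3 -m jog '{"offset":[[0,-0.001,-0.03],[0,0,-0.035],[0,0,-0.035],[0,0,-0.035],[0,0,-0.03],[0,0,-0.014],[0,0,0],[0,0,0],[0,0,0],[0,0,0],[0,0,0],[0,0,0],[0,0,0],[0,0,0],[0,0,0],[0,0,0],[0,0,0.03],[0,0,0.04],[0,0,0.04],[0,0,0]],"yaw":[0,0,0,0,0,0,0,0,0,0,0,0,0,0,0,0,0,0,0,0],"jaw":[0,0,0,0,0,0,0,1,1,1,1,1,1,1,1,1,1,1,1,1]}' 25
python3 - <<'E'
from h import *
s=manip.camera("scene"); b=manip.camera("top");p,q,o=wrist()
for n,c in(("w",p),("s",s),("t",b)):
  for t in("pusher","pusher_handle"): print(n,t,[(round(d["score"],2),np.round(d["at"],4).tolist()) for d in manip.tip_of(c,t)])
print(o["position"],o["torque"],o["ft_force"])
E
```

```text
clock: 14.53
position: [0.5579, -0.4421, 0.1458]
ee_rot: [0.982, -0.189, 0.005, 0.003]
ft_force: [0.8, -1.2, -0.7]
grip_width: 0.159
grasp_force: 30.1
w pusher [(0.6, [0.4561, -0.4009, 0.1116])]
w pusher_handle [(0.81, [0.5531, -0.4369, 0.1538])]
s pusher [(0.96, [0.3491, -0.3199, -0.0011]), (0.75, [0.4618, -0.4035, 0.1166]), (0.75, [0.4122, -0.4485, -0.0017])]
s pusher_handle [(0.83, [0.5609, -0.4409, 0.1615]), (0.82, [0.3043, -0.4299, 0.0417]), (0.81, [0.4263, -0.2463, 0.0432])]
t pusher []
t pusher_handle [(0.71, [0.3037, -0.4308, 0.0479]), (0.69, [0.5492, -0.012, 0.0469]), (0.6, [0.4291, -0.2458, 0.0432])]
[ 0.55656102 -0.43969414  0.13884531] [-0.0035896  -0.04629498 -0.06589409] [ 0.65703403 -0.0947159  -2.11853416]
```

```bash
python3 -m jog '{"offset":[[0,0,0.03],[0,0,0.03],[0.007,0.025,0],[0.007,0.025,0],[0.007,0.025,0],[0.007,0.025,0],[0.007,0.025,0],[0.007,0.025,0],[0.007,0.025,0],[0.007,0.025,0],[0.007,0.025,0],[0.007,0.025,0],[0.007,0.025,0],[0.007,0.025,0],[0.007,0.025,0],[0.007,0.025,0],[0.006,0.025,0],[0,0.025,0],[0,0.025,0],[0,0,0]],"yaw":[0,7,7,7,7,7,7,7,7,7,7,7,7,7,7,7,7,7,7,7],"jaw":[1,1,1,1,1,1,1,1,1,1,1,1,1,1,1,1,1,1,1,1]}' 25
python3 -m jog '{"offset":[[0,0,0],[0,0,0],[0,0,0],[0,0,0],[0,0,0],[0,0,0],[0,0,0],[0,0,0],[0,0,0],[0,0,0],[0,0,0],[0,0,0]],"yaw":[7,7,7,7,7,7,7,7,7,7,0,0],"jaw":[1,1,1,1,1,1,1,1,1,1,1,1]}' 25
```

```text
clock: 16.65
position: [0.6601, -0.0067, 0.1964]
ee_rot: [0.56, 0.829, 0.001, -0.001]
ft_force: [0.3, 0.9, -2.0]
grip_width: 0.159
grasp_force: 30.0
clock: 17.65
position: [0.6599, -0.0144, 0.1969]
ee_rot: [-0.008, 1.0, 0.0, -0.0]
ft_force: [0.1, -0.1, -1.9]
grip_width: 0.159
grasp_force: 30.0
```

```bash
python3 -m jog '{"offset":[[0,0,-0.03],[0,0,-0.03],[0,0,-0.025],[0,0,-0.008],[0,0,-0.002],[0,0,-0.002],[0,0,-0.002],[0,0,-0.002],[0,0,-0.002],[0,0,0]],"yaw":[0,0,0,0,0,0,0,0,0,0],"jaw":[1,1,1,1,1,1,1,1,1,1]}' 20
python3 - <<'E'
from h import *
s=manip.camera("scene");p,q,o=wrist()
for n,c in(("w",p),("s",s)):
  for t in("pusher","pusher_handle"): print(n,t,[(round(d["score"],2),np.round(d["at"],4).tolist()) for d in manip.tip_of(c,t)])
print(o["position"],o["torque"],o["ft_force"])
E
```

```text
clock: 18.48
position: [0.6619, -0.0142, 0.0974]
ee_rot: [-0.01, 1.0, 0.0, 0.002]
ft_force: [-1.3, 0.1, 9.6]
grip_width: 0.16
grasp_force: 31.8
w pusher [(0.76, [0.772, -0.0102, 0.0673])]
w pusher_handle [(0.65, [0.6583, -0.0116, 0.1126])]
s pusher [(0.96, [0.7719, -0.0127, 0.071]), (0.76, [0.411, -0.4455, -0.0018]), (0.68, [0.348, -0.3179, 0.0031])]
s pusher_handle [(0.88, [0.4255, -0.2455, 0.0465]), (0.81, [0.6589, -0.0129, 0.1119]), (0.78, [0.3075, -0.4297, 0.0411])]
[ 0.66193516 -0.01422329  0.09741461] [-0.08154276  0.34723107  0.0194273 ] [-1.47998485 -0.48860585  9.21153372]
```

```bash
python3 -m jog '{"offset":[[0,0,-0.002],[0,0,-0.002],[0,0,-0.002],[0,0,-0.001],[0,0,0],[0,0,0]],"yaw":[0,0,0,0,0,0],"jaw":[1,1,1,1,1,1]}' 20
cat > t.py <<'E'
from h import *
s=manip.camera("scene");p,q,o=wrist()
for n,c in(("w",p),("s",s)):
  for t in("pusher","pusher_handle"): print(n,t,[(round(d["score"],2),np.round(d["at"],4).tolist()) for d in manip.tip_of(c,t)])
print(o["position"],yaw(o),o["torque"],o["ft_force"],o["grasp_force"])
E
python3 t.py
```

```text
clock: 19.28
position: [0.6656, -0.0141, 0.0946]
ee_rot: [-0.01, 1.0, 0.0, 0.007]
ft_force: [3.1, -0.2, 25.3]
grip_width: 0.162
grasp_force: 35.9
w pusher [(0.71, [0.7681, -0.0111, 0.0564])]
w pusher_handle [(0.67, [0.6609, -0.0111, 0.1133]), (0.4, [0.5526, -0.0191, 0.0695])]
s pusher [(0.95, [0.3486, -0.3196, -0.0021]), (0.92, [0.7673, -0.0133, 0.0613]), (0.7, [0.4145, -0.4458, -0.0005])]
s pusher_handle [(0.88, [0.3029, -0.4278, 0.0427]), (0.76, [0.4296, -0.2466, 0.0452]), (0.72, [0.6656, -0.0151, 0.1131])]
[ 0.66562941 -0.01410152  0.09452674] 91.15203735785468 [-0.01177131 -0.40090345  0.03578083] [ 3.9886389  -0.22201919 26.2038319 ] 35.867650508880615
```

```bash
python3 -m jog '{"offset":[[-0.001,0,-0.002],[-0.001,0,-0.002],[0,0,-0.002],[0,0,0],[0,0,0]],"yaw":[0,0,0,0,0],"jaw":[1,1,1,1,1]}' 20
python3 t.py
```

```text
clock: 20.0
position: [0.6673, -0.014, 0.0918]
ee_rot: [-0.01, 1.0, 0.0, 0.011]
ft_force: [9.8, -0.8, 36.5]
grip_width: 0.159
grasp_force: 37.6
w pusher [(0.62, [0.7682, -0.0079, 0.0512])]
w pusher_handle [(0.75, [0.6638, -0.013, 0.1106])]
s pusher [(0.92, [0.3474, -0.3189, -0.0011]), (0.64, [0.4121, -0.444, -0.0002]), (0.62, [0.7697, -0.0121, 0.0548])]
s pusher_handle [(0.96, [0.6623, -0.0148, 0.1114]), (0.89, [0.4275, -0.2477, 0.0462]), (0.73, [0.3017, -0.4266, 0.0409]), (0.19, [0.5566, -0.0208, 0.07])]
[ 0.66725229 -0.01407933  0.09175625] 91.15334943562202 [-0.06558969 -1.87080046 -0.02394937] [ 9.42152873 -0.11427184 35.7617436 ] 37.64294385910034
```

```bash
python3 -m jog '{"offset":[[0,0,0.015],[-0.006,0,0],[0,0,-0.008],[0,0,-0.003],[0,0,-0.002],[0,0,-0.002],[0,0,-0.002],[0,0,-0.001],[0,0,0],[0,0,0],[0,0,0.03],[0,0,0.04],[0,0,0.04],[0,0,0]],"yaw":[0,0,0,0,0,0,0,0,0,0,0,0,0,0],"jaw":[1,1,1,1,1,1,1,1,1,1,1,1,1,1]}' 20
python3 t.py;python3 t.py
```

```text
clock: 21.47
position: [0.655, -0.0143, 0.1958]
ee_rot: [-0.01, 1.0, 0.0, 0.005]
ft_force: [1.9, -0.7, 0.7]
grip_width: 0.156
grasp_force: 51.6
w pusher [(0.81, [0.7461, -0.0149, 0.1414])]
w pusher_handle [(0.92, [0.6497, -0.0132, 0.2143])]
s pusher [(0.72, [0.3484, -0.3223, 0.0026]), (0.64, [0.7464, -0.0143, 0.1465])]
s pusher_handle [(0.95, [0.6515, -0.0155, 0.2213]), (0.84, [0.3038, -0.4307, 0.0431]), (0.7, [0.4276, -0.2474, 0.0445])]
[ 0.65385123 -0.01416535  0.1918917 ] 91.168308867552 [ 0.01100816  0.10377577 -0.01167482] [-0.20136725  0.00579322 -1.62651385] 51.63863852620125
w pusher [(0.6, [0.7431, -0.0122, 0.1346])]
w pusher_handle [(0.82, [0.645, -0.0134, 0.2122]), (0.57, [0.7433, -0.0128, 0.1334])]
s pusher [(0.87, [0.7422, -0.0138, 0.1348]), (0.86, [0.4104, -0.4429, 0.0012]), (0.72, [0.3491, -0.3209, -0.0018])]
s pusher_handle [(0.96, [0.3025, -0.4322, 0.0433]), (0.8, [0.4265, -0.2425, 0.046]), (0.69, [0.6488, -0.0142, 0.2133])]
[ 0.65112212 -0.01400721  0.18613798] 91.18749398860298 [ 0.03467697  0.0511931  -0.01165676] [ 0.56081853 -0.65624267 -1.49796707] 51.621505469083786
```

```bash
python3 -m jog '{"offset":[[0,0,0.02],[0.01,0,0.02],[0.01,0,0],[0.01,0,0],[0.01,0,0],[0.01,0,0],[0.01,0,0],[0.01,0,0],[0.005,0.003,0],[0,0,0],[0,0,0],[0,0,0],[0,0,0],[0,0,0],[0,0,0],[0,0,0],[0,0,0],[0,0,0],[0,0,0]],"yaw":[-7,-7,-7,-7,-7,-7,-7,-7,-7,-7,-7,-7,-7,-7,-7,-7,-7,-7,-7],"jaw":[1,1,1,1,1,1,1,1,1,1,1,1,1,1,1,1,1,1,1]}' 60
python3 -m jog '{"offset":[[0,0,0],[0,0,0],[0,0,0],[0,0,0],[0,0,0],[0,0,0],[0,0,0],[0,0,0],[0,0,0],[0,0,0]],"yaw":[-7,-7,-7,-7,-7,-7,-4.6,0,0,0],"jaw":[1,1,1,1,1,1,1,1,1,1]}' 60
python3 t.py;python3 t.py
python3 - <<'E'
from h import *
p,q,o=wrist(); s=manip.camera("scene")
cv2.imwrite("pics/j.png",np.hstack([p["frame"][:,150:450,::-1],cv2.resize(s["frame"][100:270,200:400,::-1],(494,420),interpolation=cv2.INTER_CUBIC)]))
E
```

```text
clock: 23.65
position: [0.7271, -0.0109, 0.2282]
ee_rot: [0.914, 0.406, 0.0, -0.0]
ft_force: [-0.4, 0.2, -1.5]
grip_width: 0.154
grasp_force: 82.1
clock: 24.48
position: [0.7271, -0.011, 0.2283]
ee_rot: [1.0, 0.015, -0.0, 0.0]
ft_force: [0.2, 0.6, -0.5]
grip_width: 0.156
grasp_force: 82.1
w pusher [(0.77, [0.6358, -0.0137, 0.1739]), (0.73, [0.4096, -0.4422, 0.0026]), (0.62, [0.7566, -0.178, -0.0012])]
w pusher_handle [(0.67, [0.7262, -0.0085, 0.2527])]
s pusher [(0.98, [0.4107, -0.4474, 0.0021]), (0.86, [0.6361, -0.0169, 0.1761]), (0.7, [0.3496, -0.3212, -0.0032])]
s pusher_handle [(0.79, [0.4284, -0.2485, 0.0481]), (0.59, [0.3013, -0.4289, 0.0427])]
[ 0.72710601 -0.01102165  0.22832571] -88.26983660677129 [-0.01327614 -0.06180654 -0.04532383] [-0.15228914  0.11078505 -1.80593586] 82.09430828690529
w pusher [(0.6, [0.4128, -0.4416, 0.0045])]
w pusher_handle [(0.93, [0.7254, -0.0111, 0.2533])]
s pusher [(0.98, [0.6362, -0.0136, 0.177]), (0.92, [0.4123, -0.446, 0.0007]), (0.85, [0.349, -0.3205, -0.0002])]
s pusher_handle [(0.98, [0.4281, -0.2467, 0.0443]), (0.88, [0.7284, -0.0082, 0.253]), (0.74, [0.7593, -0.1718, 0.0038]), (0.55, [0.3032, -0.427, 0.0428]), (0.42, [0.587, -0.0163, 0.061])]
[ 0.72709742 -0.01113466  0.22838927] -88.3906178750496 [-0.00706732 -0.05007128  0.00861674] [ 0.29631192 -0.52223958 -1.04741709] 82.09487646818161
```

View pics/j.png

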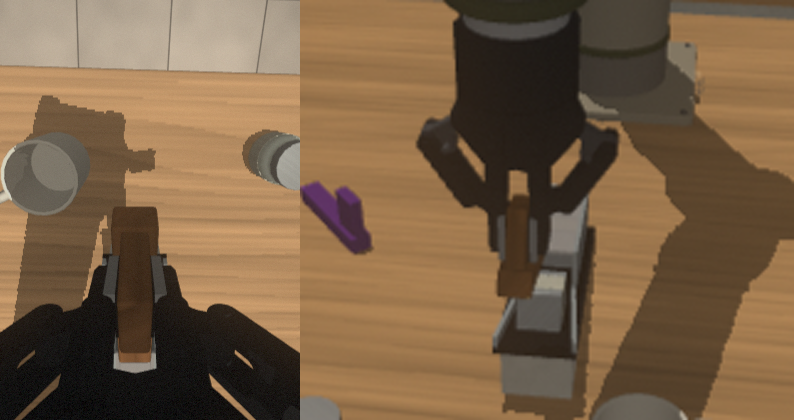

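```bash
python3 -m jog '{"offset":[[0,0,-0.03],[0,0,-0.035],[0,0,-0.025],[0,0,-0.012],[0,0,0],[-0.006,-0.0002,-0.0012],[-0.006,-0.0002,-0.0013],[-0.006,-0.0002,-0.0013],[-0.006,-0.0002,-0.0012],[-0.006,-0.0002,-0.0013],[-0.006,-0.0002,-0.0013],[-0.006,-0.0001,-0.0013],[-0.006,-0.0001,-0.0013],[0,0,0]],"yaw":[0,0,0,0,0,0,0,0,0,0,0,0,0,0],"jaw":[1,1,1,1,1,1,1,1,1,1,1,1,1,1]}' 60
cat >> t.py <<'E'
for n,c in(("w",p),("s",s)):
  for t in("tin","stored_tin_tail"): print(n,t,[(round(d["score"],2),np.round(d["at"],4).tolist()) for d in manip.tip_of(c,t)])
E
python3 t.py
```

```text
clock: 26.35
position: [0.6779, -0.0125, 0.1159]
ee_rot: [1.0, 0.014, -0.0, -0.0]
ft_force: [-0.3, 0.2, -1.0]
grip_width: 0.148
grasp_force: 81.9
w pusher [(0.64, [0.5868, -0.0118, 0.0647])]
w pusher_handle [(0.78, [0.6763, -0.0111, 0.141])]
s pusher [(0.94, [0.4127, -0.4442, 0.001]), (0.71, [0.3508, -0.3194, 0.0022])]
s pusher_handle [(0.89, [0.6787, -0.0145, 0.1361]), (0.85, [0.3024, -0.43, 0.0432]), (0.63, [0.4288, -0.2454, 0.0444])]
[ 0.67850409 -0.01236349  0.11613827] -88.42075701301879 [ 0.03356119 -0.03485171  0.02473991] [ 0.38305654 -0.31550965 -1.50482406] 81.94044291973114
w tin [(0.68, [0.5563, -0.0116, 0.0496])]
w stored_tin_tail []
s tin [(0.51, [0.5579, -0.0137, 0.0553])]
s stored_tin_tail []
```

```bash
python3 -m jog '{"offset":[[-0.006,-0.0002,-0.0012],[-0.006,-0.0002,-0.0013],[-0.006,-0.0002,-0.0013],[-0.006,-0.0002,-0.0012],[-0.006,-0.0002,-0.0013],[-0.006,-0.0002,-0.0013],[-0.006,-0.0002,-0.0013],[0,0,0]],"yaw":[0,0,0,0,0,0,0,0],"jaw":[1,1,1,1,1,1,1,1]}' 60
python3 t.py
```

```text
clock: 27.52
position: [0.6359, -0.014, 0.1071]
ee_rot: [1.0, 0.014, -0.0, -0.0]
ft_force: [-0.3, -0.3, -1.4]
grip_width: 0.158
grasp_force: 82.1
w pusher [(0.86, [0.5446, -0.0153, 0.0541]), (0.37, [0.7571, -0.1767, -0.0025])]
w pusher_handle [(0.77, [0.6347, -0.0126, 0.1314])]
s pusher [(0.93, [0.4103, -0.4465, -0.0015]), (0.81, [0.349, -0.3188, -0.0025]), (0.61, [0.5452, -0.0179, 0.0554])]
s pusher_handle [(0.93, [0.4281, -0.2438, 0.0448]), (0.92, [0.3039, -0.431, 0.044]), (0.78, [0.6387, -0.0152, 0.1311])]
[ 0.63650794 -0.01376638  0.1072555 ] -88.4165059088283 [ 0.00748617 -0.05350053  0.03405086] [-0.03309118  0.34770798 -1.22264208] 82.1589544415474
w tin [(0.56, [0.5137, -0.0143, 0.0395])]
w stored_tin_tail []
s tin [(0.43, [0.5146, -0.0141, 0.0454]), (0.24, [0.5471, -0.0117, 0.048])]
s stored_tin_tail []
```

```bash
python3 -m jog '{"offset":[[-0.006,-0.0002,-0.0012],[-0.006,-0.0002,-0.0013],[-0.006,-0.0002,-0.0013],[-0.006,-0.0002,-0.0012],[-0.006,-0.0002,-0.0013],[-0.004,-0.0001,-0.0008],[0,0,0]],"yaw":[0,0,0,0,0,0,0],"jaw":[1,1,1,1,1,1,1]}' 60
python3 -m jog '{"offset":[[-0.002,0,-0.0004],[-0.002,0,-0.0004],[-0.001,0,-0.0002],[0,0,0]],"yaw":[0,0,0,0],"jaw":[1,1,1,1]}' 60
python3 -m jog '{"offset":[[-0.001,0,-0.0002],[-0.001,0,-0.0002],[0,0,0]],"yaw":[0,0,0],"jaw":[1,1,1]}' 60
```

```text
clock: 28.6
position: [0.602, -0.015, 0.1]
ee_rot: [1.0, 0.014, -0.0, -0.0]
ft_force: [-0.8, -0.2, -1.3]
grip_width: 0.157
grasp_force: 82.1
clock: 28.93
position: [0.5981, -0.015, 0.0992]
ee_rot: [1.0, 0.014, 0.0, 0.0]
ft_force: [0.4, 0.1, -0.6]
grip_width: 0.156
grasp_force: 82.2
clock: 29.18
position: [0.5973, -0.0149, 0.0994]
ee_rot: [1.0, 0.014, 0.001, 0.0]
ft_force: [5.2, 0.2, -0.1]
grip_width: 0.153
grasp_force: 82.3
```

```bash
python3 -m jog '{"offset":[[-0.001,0,-0.0002],[-0.001,0,-0.0002],[-0.001,0,-0.0002],[0,0,0]],"yaw":[0,0,0,0],"jaw":[1,1,1,1]}' 60
python3 t.py; python3 - <<'E'
from h import *
b=manip.camera("top")
for t in("tin","stored_tin","stored_tin_tail","tin_spout"): print(t,[(round(d["score"],2),np.round(d["at"],4).tolist()) for d in manip.tip_of(b,t)])
save(b,"k.png",(245,180,315,300),5)
E
```

```text
clock: 29.52
position: [0.5968, -0.0149, 0.1002]
ee_rot: [1.0, 0.014, 0.004, 0.0]
ft_force: [12.8, -0.3, 1.9]
grip_width: 0.159
grasp_force: 82.6
w pusher [(0.74, [0.5071, -0.0166, 0.0488])]
w pusher_handle [(0.94, [0.428, -0.2442, 0.0455]), (0.58, [0.5951, -0.0147, 0.1228])]
s pusher [(0.95, [0.4125, -0.446, 0.0004]), (0.74, [0.3491, -0.32, -0.0003]), (0.7, [0.5057, -0.0184, 0.048])]
s pusher_handle [(0.81, [0.5975, -0.0169, 0.1207]), (0.74, [0.5021, -0.0185, 0.0455]), (0.65, [0.3037, -0.4292, 0.0418]), (0.48, [0.7603, -0.174, 0.0013])]
[ 0.59677819 -0.01485904  0.10022918] -88.38895438239749 [-0.02622164 -2.8576218   0.07155828] [11.75975649  0.14851671  2.25854083] 82.61387631297112
w tin []
w stored_tin_tail []
s tin [(0.57, [0.4777, -0.0179, 0.0352])]
s stored_tin_tail []
tin []Traceback (most recent call last):
  File "<stdin>", line 3, in <module>
ValueError: it knows: jar, mug, pusher, pusher_handle, rail, rail_mouth, shaker, stored_tin_tail, tin, tin_spout
```

```bash
python3 -m jog '{"offset":[[0.006,0.0002,0.0012],[0.015,0.0004,0.0032],[0.015,0.0004,0.0032],[0.015,0.0004,0.0032],[0.015,0.0004,0.0032],[0.015,0.0004,0.0032],[0.015,0.0004,0.0032],[0.015,0.0004,0.0032],[0.015,0.0004,0.0032],[0.01,0,0.02],[0,0,0.035],[0,0,0.035],[0,0,0]],"yaw":[0,0,0,0,0,0,0,0,0,0,0,0,0],"jaw":[1,1,1,1,1,1,1,1,1,1,1,1,1]}' 60
python3 - <<'E'
from h import *
b=manip.camera("top");s=manip.camera("scene")
for c in (b,s):
  for t in("tin","stored_tin_tail","tin_spout"): print(t,[(round(d["score"],2),np.round(d["at"],4).tolist()) for d in manip.tip_of(c,t)])
def g(p,x0,y0,x1,y1): return cv2.resize(p["frame"][y0:y1,x0:x1,::-1],(int(600*(x1-x0)/(y1-y0)),600),interpolation=cv2.INTER_CUBIC)
cv2.imwrite("pics/k.png",np.hstack([g(b,245,180,315,300),g(s,265,165,330,265)]))
E
```

```text
clock: 31.2
position: [0.7312, -0.0126, 0.222]
ee_rot: [1.0, 0.014, 0.004, 0.0]
ft_force: [0.3, -0.1, 0.2]
grip_width: 0.153
grasp_force: 82.2
tin []
stored_tin_tail []
tin_spout []
tin [(0.61, [0.4763, -0.0183, 0.038])]
stored_tin_tail []
tin_spout []
```

View pics/k.png

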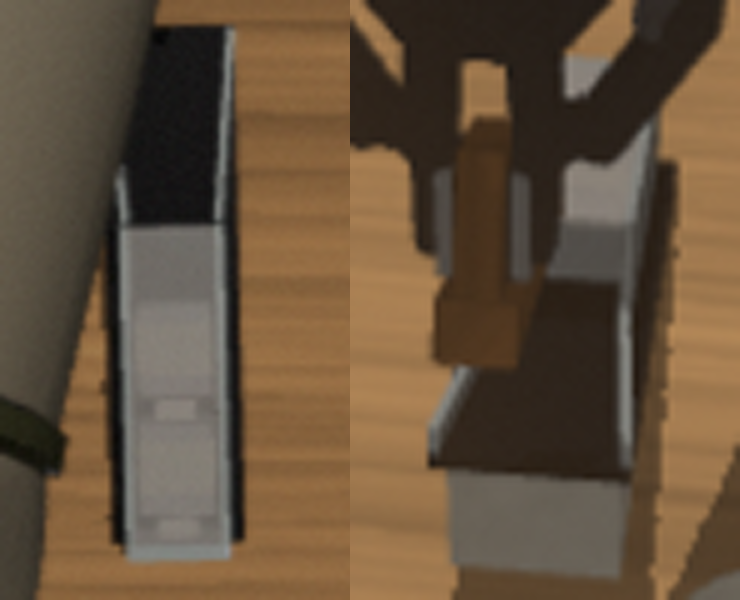

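Both tins show through the cover at (178,350) and (178,465). The lower spout is at the end wall and the upper spout against the stored tin's tail, so both are home. Next I return the pusher to its old place on the counter.

```bash
python3 -m jog '{"offset":[[-0.006,-0.015,0],[-0.0125,-0.031,0],[-0.0125,-0.031,0],[-0.0125,-0.031,0],[-0.0125,-0.031,0],[-0.0125,-0.031,0],[-0.0125,-0.031,0],[-0.0125,-0.031,0],[-0.0125,-0.031,0],[-0.0125,-0.031,0],[-0.0125,-0.031,0],[-0.0125,-0.031,0],[-0.0125,-0.031,0],[-0.0125,-0.031,0],[-0.008,-0.01,0],[0,0,0],[0,0,0]],"yaw":[0,-6,-6,-6,-5,0,0,0,0,0,0,0,0,0,0,0,0],"jaw":[1,1,1,1,1,1,1,1,1,1,1,1,1,1,1,1,1]}' 60
python3 -m jog '{"offset":[[0,0,-0.03],[0,0,-0.04],[0,0,-0.04],[0,0,-0.03],[0,0,-0.01],[0,0,-0.01],[0,0,-0.005],[0,0,-0.005],[0,0,-0.005],[0,0,-0.005],[0,0,0]],"yaw":[0,0,0,0,0,0,0,0,0,0,0],"jaw":[1,1,1,1,1,1,1,1,1,1,1]}' 20
```

```text
clock: 33.02
position: [0.5513, -0.4405, 0.2147]
ee_rot: [0.982, -0.187, -0.0, -0.0]
ft_force: [1.2, 1.0, -1.3]
grip_width: 0.156
grasp_force: 82.1
clock: 33.93
position: [0.5562, -0.4411, 0.0389]
ee_rot: [0.983, -0.185, 0.004, 0.002]
ft_force: [4.8, -1.2, 6.8]
grip_width: 0.157
grasp_force: 67.5
```

```bash
python3 -m jog '{"offset":[[0,0,-0.004],[0,0,-0.004],[0,0,-0.003],[0,0,0],[0,0,0]],"yaw":[0,0,0,0,0],"jaw":[1,1,1,1,1]}' 20
python3 t.py | head -5
```

```text
clock: 34.35
position: [0.5555, -0.4412, 0.028]
ee_rot: [0.983, -0.185, 0.003, 0.001]
ft_force: [3.4, -1.0, 6.1]
grip_width: 0.155
grasp_force: 63.1
w pusher [(0.59, [0.4579, -0.4041, -0.0014])]
w pusher_handle [(0.89, [0.5546, -0.4403, 0.053])]
s pusher [(0.77, [0.3476, -0.3225, 0.0023]), (0.74, [0.4121, -0.4439, 0.004]), (0.66, [0.4581, -0.403, 0.001])]
s pusher_handle [(0.98, [0.4292, -0.2461, 0.0485]), (0.92, [0.3024, -0.4293, 0.045]), (0.57, [0.5594, -0.443, 0.0528])]
[ 0.55546739 -0.44119082  0.02796718] -111.34836243759045 [-0.13358165 -0.40173593  0.02576577] [ 3.94354631 -1.86745731  6.25664126] 63.090246528975094
```

```bash
python3 -m jog '{"offset":[[0,0,-0.003],[0,0,-0.003],[0,0,-0.002],[0,0,0]],"yaw":[0,0,0,0],"jaw":[1,1,1,1]}' 20
python3 t.py | head -5
```

```text
clock: 35.18
position: [0.5558, -0.4414, 0.0209]
ee_rot: [0.983, -0.185, 0.004, 0.001]
ft_force: [2.0, 0.3, 13.1]
grip_width: 0.154
grasp_force: 63.8
w pusher []
w pusher_handle [(0.82, [0.5552, -0.4397, 0.0439])]
s pusher [(0.97, [0.4111, -0.4464, 0.0024]), (0.71, [0.4574, -0.4024, 0.0016]), (0.63, [0.3481, -0.3213, -0.0002])]
s pusher_handle [(0.96, [0.3031, -0.43, 0.0393]), (0.74, [0.43, -0.2455, 0.043]), (0.69, [0.5561, -0.4436, 0.0435])]
[ 0.55581756 -0.44137543  0.02095679] -111.33629938303112 [0.30729356 0.01962439 0.1287818 ] [ 2.03989937  0.55808316 12.21086315] 63.79812240600586
```

It's level on the counter. I'm releasing it and retreating.

```bash
python3 -m jog '{"offset":[[0,0,0.001],[0,0,0],[0,0,0],[0,0,0],[0,0,0],[0,0,0],[0,0,0.02],[0,0,0.035],[0,0,0.04],[0,0,0.04],[0,0,0.04],[0,0,0],[0,0,0],[0,0,0]],"yaw":[0,0,0,0,0,0,0,0,0,0,0,0,0,0],"jaw":[0.8,0.5,0.3,0,0,0,0,0,0,0,0,0,0,0]}' 20
python3 - <<'E'
from h import *
s=manip.camera("scene")
for t in "pusher pusher_handle tin stored_tin_tail mug jar shaker".split(): print(t,[(round(d["score"],2),np.round(d["at"],4).tolist()) for d in manip.tip_of(s,t)])
save(s,"l.png",None,1.4)
E
```

```text
clock: 36.85
position: [0.5525, -0.4393, 0.1913]
ee_rot: [0.983, -0.186, -0.0, -0.0]
ft_force: [-0.7, -0.8, -0.5]
grip_width: 0.998
grasp_force: 0.0
pusher [(0.9, [0.4569, -0.403, -0.0011]), (0.86, [0.3461, -0.3214, -0.0009]), (0.64, [0.4124, -0.4446, 0.0006])]
pusher_handle [(0.77, [0.3019, -0.4301, 0.0408]), (0.73, [0.616, 0.347, -0.0008]), (0.64, [0.4294, -0.2463, 0.0463]), (0.57, [0.5593, -0.4436, 0.0441])]
tin [(0.6, [0.5471, -0.0148, 0.0484]), (0.47, [0.4763, -0.0182, 0.036])]
stored_tin_tail []
mug [(0.63, [0.7602, -0.1763, 0.0002]), (0.59, [0.7401, 0.0834, -0.0014])]
jar [(0.96, [0.7607, -0.1707, 0.0022])]
shaker [(0.62, [0.619, 0.3496, -0.0026])]
```

View pics/l.png

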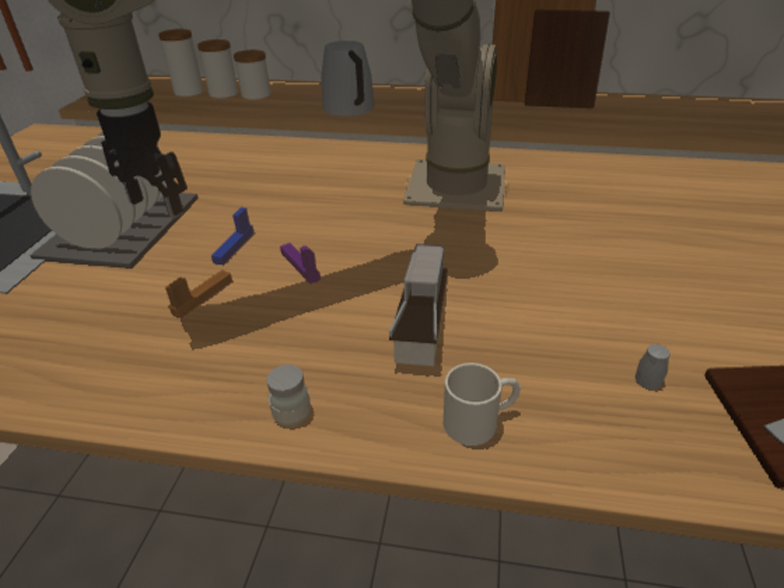

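The pusher lies upright on the counter at (200,293), the mug, jar and shaker haven't moved, the tray is empty and the arm is clear. I'm handing the job in.

```bash
python3 -c "from workcell import manip; print(manip.hand_in())"
```

```text
the job is handed in; nothing more can be done
None
```

I handed the job in at about 37 s of the 64 s allowed, with no verdict returned: both tins look fully home in the tube, the wooden pusher is back on the counter and released, and the mug, jar and shaker are where they were.

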